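Take the round pastry from its stand with tongs at the site-office desk

TASK

It is tea break in the site office: pick up the tongs by their black grips, close the tips on the round pastry and lift it a good 10 cm clear of its stand, never touching it with the fingers. Finish while still holding it up in the tongs, still, ready to be handed over; do not put it down or let go. Leave the square pastry and everything else on the desk where it is.

Things in the scene. Friction and masses are not known exactly. Their poses are not given: they have to be found in the camera images.
- tongs: steel tongs, black grip scales, lying flat, 240 mm long, about 140 g. Origin on the desk under the hinge at the heel; +x along the tongs to the tips, z up. Two linked arms move equally, spread sideways (y), centred 15 mm above the underside. A preloaded spring holds them open: squeezing at the scales takes 9 N to begin, 12 N at the pastry. Part-squeezed they press on the fingers and can be carried.
- tongs_grip (a point): point midway between the grip scales, 100 mm from the hinge, 15 mm above the underside, near the centre of mass; axes as the tongs. Scales 60 mm long (70 to 130 mm from the hinge), 30 mm tall (0 to 30 mm above the underside). Width over them here: open 60 mm, closed on the round pastry about 41 mm, shut 20 mm. 2 mm off this width takes 4 mm off the gap at the tips.
- tongs_tips (a point): point midway between the tip plates, 200 mm from the hinge, 15 mm above the underside; axes as the tongs. Each plate is 34 mm long, 24 mm tall (3 to 27 mm above the underside), 3 mm thick, a shallow upright V open towards the other, which centres a round thing. Open gap about 90 mm at mid-plate, 80 mm at the narrowest; about 96 mm outside.
- tongs_left (a joint): closing angle of each arm, rad: 0 fully open, about 0.095 closed on the round pastry (50 mm), 0.2 fully shut with nothing between
- pastry: the round pastry, a golden-brown hard-baked cake: upright cylinder 50 mm across, 32 mm high, about 50 g, same crust as the square one. Origin at the centre of its underside, z up. It lies loose near the middle of one of the two stands.
- pastry_center (a point): centre of the round pastry, 16 mm above its underside
- stand: footed white ceramic stand under the round pastry, fixed: flat top disc without rim, 110 mm across, top 30 mm above the desk. Origin at the centre of its underside, on the desk.
- stand_other: the like stand under the square pastry, fixed, same sizes and origin. The two stands may lie in either order.
- square_pastry: the square pastry, 48 x 48 x 32 mm, same crust, to be left alone. Origin at the centre of its underside.
- phone: phone lying flat, 75 x 150 x 9 mm; origin at the centre of its underside
- calculator: grey desk calculator lying flat, 110 x 160 x 18 mm; origin at the centre of its underside
- tape_measure: yellow tape measure, 65 x 62 x 35 mm; origin at the centre of its underside
- jar: glass jar with brass cap, 68 mm across, 120 mm high; origin at the centre of its underside
- bottle: bottle with a paper label and red cap, 64 mm across, 190 mm high; origin at the centre of its underside
- mug: white mug, 80 mm across, 95 mm high, handle on its +y side; origin at the centre of its underside
Mind the look-alikes: they are no part of the job. Of the things like the phone, leave any that is turquoise; of the rest the larger one is meant.

How it is judged:
By the outcome, as a careful person would: the job done as asked, in the order asked, and still so for the second after the job is handed in, while the arm keeps its last pose, push and grip.
It also fails if it takes over 48 s, if anything falls off the work surface, if the arm or the gripper's body presses on something with over 40 N, if the wrist force passes 120 N, or if a joint passes its speed limit or range.

ROBOT

A 6-joint arm with a two-finger parallel gripper is mounted at the origin on the work surface. World frame = base frame: x ahead of the robot, y to its left, z up, the work surface at z = 0. Lengths are in mm, angles in rad, forces in N, time in s.
With the tool pointing down it reaches from about 275 to 825 mm from the base axis. Payload 4.9 kg.
Tool frame: the origin (TCP) lies at the very end of the fingers, on their centre line; the grasp point (between the pads) lies 19 mm behind it; z points along the fingers, y is the line along which they close (so a half turn about z gives the same grasp; the last joint's range is limited). The gripper opens to 85 mm and grips with 20 to 120 N. Pads are 22 mm wide; open, the fingers measure 114 mm over their backs; the gripper's body (76 mm by 85 mm) begins 54 mm behind the grasp point. The pads swing forward as they close: fully open they stand 13 mm farther back than shut.
Start: joints at [1.071, 0.326, -0.193, 1.052, 0, 1.437], TCP at [196.729, 513.631, 231.281] pointing down, gripper open.
Joint ranges: [-2.65, 2.65], [-0.97, 1.79], [-1.3, 1.35], [-1.93, 2.1], [-1.47, 1.37], [-3.14, 3.14]. Speed limits (rad/s): [2.57, 2.57, 3.14, 3.14, 3.14, 3.14].

INTERFACE

Orientations are given as [roll, pitch, yaw] about the fixed x, y, z axes, in that order (R = Rz(yaw) Ry(pitch) Rx(roll)).
In Python, from bench import bot, solve_ik, imaging gives the robot as it stands. Calls block until the motion is done:
- bot.move_ptp(position, orientation): joint-space move of the TCP to a pose.
- bot.movel(position, rot=None, max_speed=150, threshold=None): straight line of the TCP; rot=None keeps the orientation; max_speed is the mean speed in mm/s. With threshold (N) it stops when the force on the tool has changed by that much, and returns True; else False.
- bot.move_j(angles): joint-space move.
- bot.grip(opening, effort=None): opening from 0.0 (shut) to 1.0 (fully open); effort is the grip in N (None keeps the last); returns when the fingers have stopped.
- bot.dwell(seconds).
- solve_ik(position, orientation): joint angles nearest the present ones, or None.
- bot.get_state(): the state.
- imaging.capture(name): name is "scene" or "top" or "wrist"; returns the picture (420x560x3 uint8, blue, green, red); there is no depth.
- imaging.camera_model(name): a dict with "K" (3x3 intrinsics, pixels), "position" and "rotation" of the camera in the world. Camera axes: x right, y up, looking along -z (the intrinsics and any distortion apply to the point x, -y, -z); pixel columns grow to the right and rows downward; lengths in mm; the calibration is good to about 2 mm. A picture is of the moment at which its call begins: read the wrist's pose just before it. camera_model takes no time and is no camera call; for the wrist camera it gives the pose at the moment of the call.
A pose or a line that the arm cannot do raises bot.IKError and nothing moves.
- bot.sign_off(): hands the job in; it is judged then, once.
The state is a dict: "t": time; "qpos": joint angles; "joint_velocities": joint speeds; "effort": joint torques, N m; "tcp_pos": TCP position; "orientation": TCP orientation; "contact_force": force on the tool from outside, world axes, zero at the start; "wrist_torque": the same for the moment, N m; "opening": opening from 0.0 (shut) to 1.0 (fully open); "gripper_force": force on a finger pad.
Only numpy, scipy, OpenCV 4.12 (cv2) and the standard library are available. Lean on these libraries where they do the work, as an engineer would, in place of code of your own. Each camera call takes 0.05 s, during which the arm holds its last target. There are 200 camera calls.

## Working session

There is one attempt and no reset: what is moved stays moved. The work goes in short steps, each a Python script; the robot and the scene stay as the last script left them, time stands still between calls to the robot, and variables do not carry over. Pictures are saved under pics/ and viewed, at most 10 in all, crops included, and the job is handed in when it is done.

```bash
mkdir -p pics; ls
python3 - <<'E'
from bench import bot, solve_ik, imaging
import cv2
for n in ("scene","top"):
    im=imaging.capture(n); cv2.imwrite(f"pics/{n}0.png",cv2.resize(im,(800,600),interpolation=cv2.INTER_CUBIC))
    m=imaging.camera_model(n); print(n,m)
s=bot.get_state(); print(s)
E
```

```text
pics
scene {'K': array([[472.05439382,   0.        , 280.51031251],
       [  0.        , 472.05439382, 211.58410337],
       [  0.        ,   0.        ,   1.        ]]), 'position': array([1081.72343039,  314.01545136, 1029.66531849]), 'rotation': array([ 0.54798515, -0.00891279,  2.00808989])}
top {'K': array([[396.21385118,   0.        , 279.2564286 ],
       [  0.        , 396.21385118, 208.59633151],
       [  0.        ,   0.        ,   1.        ]]), 'position': array([ 467.45715051,   69.68221963, 1076.15962412]), 'rotation': array([ 0.09962134, -0.02017545, -1.54482164])}
{'t': 0.1, 'qpos': array([ 1.07079298e+00,  3.26909251e-01, -1.93507013e-01,  1.05201936e+00,
        5.70469203e-06,  1.43656186e+00]), 'joint_velocities': array([-0.00132358, -0.00156157,  0.00290615,  0.00112637,  0.00083571,
        0.00079905]), 'effort': array([ 7.23183730e-04, -4.44240046e+01,  2.63037211e+01,  7.95754051e-03,
       -1.75266578e-04, -6.94102994e-06]), 'tcp_pos': array([196.45910208, 513.13284968, 230.54987236]), 'orientation': array([-3.13996886e+00, -2.25043468e-04,  2.77582358e+00]), 'contact_force': array([-1.41021741,  0.65128273,  0.69501145]), 'wrist_torque': array([0.01244733, 0.01095474, 0.03602588]), 'gripper_force': 0.0, 'opening': 0.9977398722031242}
```

View pics/top0.png

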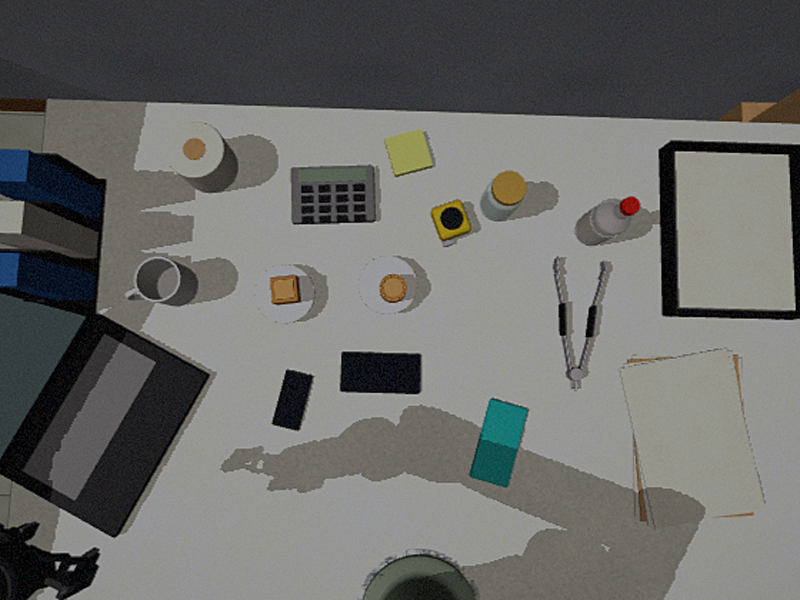

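View pics/scene0.png

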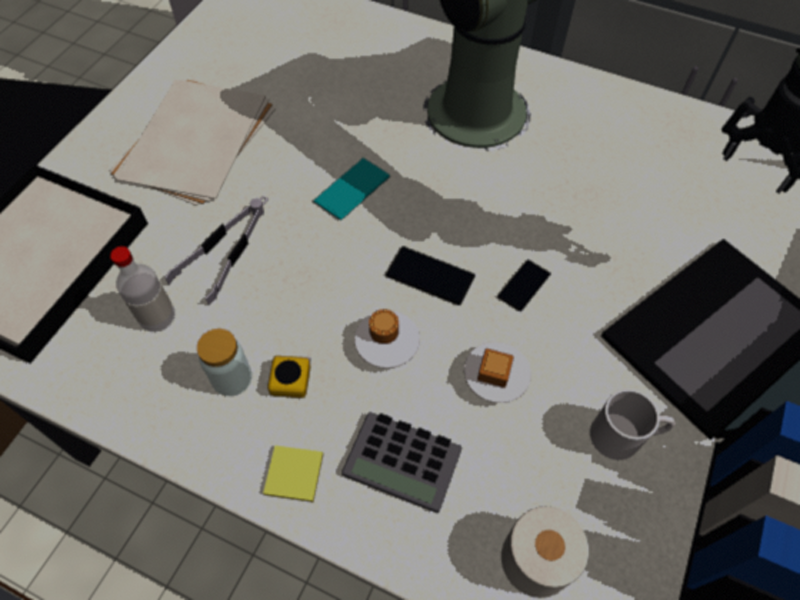

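The top view shows the tongs with the hinge at about (576,375) and tips at (560,262) and (604,265). The round pastry is at (393,288) on the right-hand stand, and the square one is at (285,290). Next I'll compute positions and look from close up.

```bash
cat > h.py <<'E'
from bench import bot, solve_ik, imaging
import numpy as np, cv2
from scipy.spatial.transform import Rotation as R
def px2w(m,uv,z):
    uv=np.atleast_2d(np.array(uv,float)); K=m["K"]
    d=m.get("D",m.get("dist"))
    n=cv2.undistortPoints(uv[:,None],K,d)[:,0] if d is not None else np.c_[(uv[:,0]-K[0,2])/K[0,0],(uv[:,1]-K[1,2])/K[1,1]]
    r=np.array(m["rotation"]); Rm=r if r.shape==(3,3) else R.from_euler("xyz",r).as_matrix()
    D=(Rm@np.c_[n[:,0],-n[:,1],-np.ones(len(n))].T).T
    p=np.array(m["position"]); return p+D*((z-p[2])/D[:,2])[:,None]
E
python3 - <<'E'
from h import *
np.set_printoptions(precision=1,suppress=True)
m=imaging.camera_model("top"); s=.7
print("tongs hinge,tips,scales",px2w(m,np.array([[576,375],[560,262],[604,265],[565,320],[592,321]])*s,20))
print("pastries",px2w(m,np.array([[393,288],[285,290]])*s,62)); print("base",px2w(m,np.array([[420,600]])*s,0))
m=imaging.camera_model("scene")
print("scene hinge,scales",px2w(m,np.array([[258,204],[213,238],[238,250]])*s,20),"past",px2w(m,np.array([[385,317],[497,359]])*s,62))
E
```

```text
tongs hinge,tips,scales [[ 438.7 -282.3   20. ]
 [ 650.8 -252.8   20. ]
 [ 647.5 -336.9   20. ]
 [ 540.7 -262.    20. ]
 [ 540.3 -313.1   20. ]]
pastries [[587.2  63.   62. ]
 [578.  256.9  62. ]]
base [[25.8 -1.8  0. ]]
scene hinge,scales [[ 436.8 -280.2   20. ]
 [ 542.3 -313.    20. ]
 [ 545.8 -256.5   20. ]] past [[580.1  60.3  62. ]
 [573.4 256.1  62. ]]
```

Run:
```python
from h import *
np.set_printoptions(precision=2,suppress=True)
for y in(-.05,np.pi-.05):
  for p in([540,-287,200],[540,-287,2],[480,63,35],[480,63,180]): print(y,p,solve_ik(p,[np.pi,0,y]))
y=np.pi-.05 if solve_ik([540,-287,2],[np.pi,0,np.pi-.05]) is not None and abs(solve_ik([540,-287,2],[np.pi,0,np.pi-.05])[5])<2.6 else -.05
bot.move_ptp([520,-287,260],[np.pi,0,y])
m=imaging.camera_model("wrist"); im=imaging.capture("wrist")
np.save("m.npy",m,allow_pickle=True)
cv2.imwrite("pics/w1.png",cv2.resize(im,(800,600),interpolation=cv2.INTER_CUBIC)); print(y,m,bot.get_state()["t"])
```

```text
-0.05 [540, -287, 200] [-0.61  0.46 -0.07  1.04  0.    2.58]
-0.05 [540, -287, 2] [-0.61  0.67 -0.28  0.62  0.    2.58]
-0.05 [480, 63, 35] [-0.02  0.44 -0.61  0.52  0.   -3.11]
-0.05 [480, 63, 180] [-0.02  0.25 -0.44  0.88  0.   -3.11]
3.0915926535897933 [540, -287, 200] [-0.61  0.46 -0.07  1.04  0.   -0.56]
3.0915926535897933 [540, -287, 2] [-0.61  0.67 -0.28  0.62  0.   -0.56]
3.0915926535897933 [480, 63, 35] [-0.02  0.44 -0.61  0.52  0.    0.03]
3.0915926535897933 [480, 63, 180] [-0.02  0.25 -0.44  0.88  0.    0.03]
3.0915926535897933 {'K': array([[358.73,   0.  , 282.31],
       [  0.  , 358.73, 207.2 ],
       [  0.  ,   0.  ,   1.  ]]), 'position': array([ 454.27, -283.15,  403.94]), 'rotation': array([-0.26,  0.  ,  1.52])} 3.1833
```

View pics/w1.png

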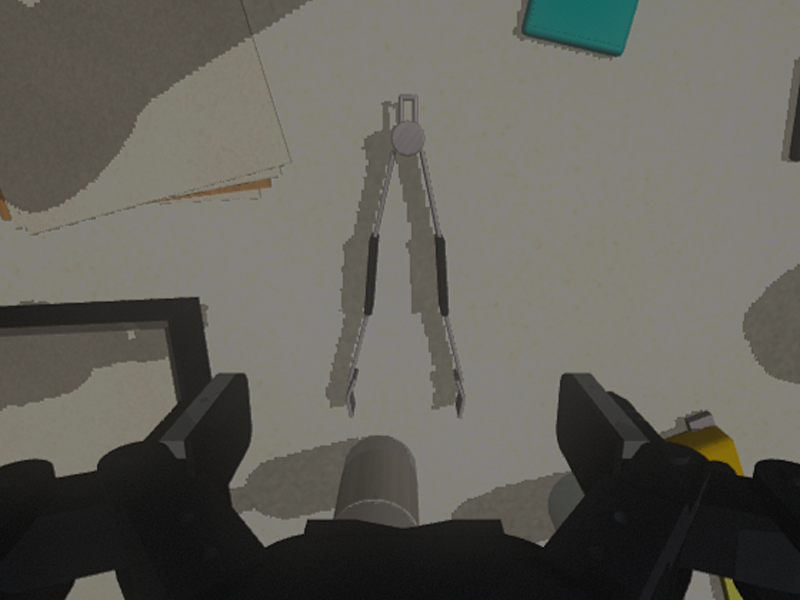

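The wrist view shows the hinge at (408,138), the grip scales centred at (372,275) and (442,275), and the tips near (352,392) and (460,392). The bottle is beyond the tips at (375,480).

Run:
```python
from h import *
np.set_printoptions(precision=1,suppress=True)
m=np.load("m.npy",allow_pickle=True).item()
print(px2w(m,np.array([[408,138],[372,275],[442,275],[374,236],[369,314],[440,236],[445,314],[351,392],[461,392]])*.7,28))
print(px2w(imaging.camera_model("top"),np.array([[592,240]])*.7,0))
```

```text
[[ 441.  -279.3   28. ]
 [ 538.  -310.8   28. ]
 [ 540.6 -258.3   28. ]
 [ 508.7 -307.5   28. ]
 [ 568.5 -315.1   28. ]
 [ 511.1 -258.9   28. ]
 [ 571.3 -256.9   28. ]
 [ 632.9 -333.8   28. ]
 [ 637.2 -245.9   28. ]]
[[ 699.4 -321.6    0. ]]
```

Run:
```python
from h import *
np.set_printoptions(precision=2,suppress=True)
y=np.pi-.054
bot.move_ptp([539.3,-284.6,90],[np.pi,0,y])
print(bot.movel([539.3,-284.6,4],max_speed=100,threshold=15))
st=lambda:[(k,bot.get_state()[k]) for k in("t","tcp_pos","opening","gripper_force","contact_force")]
print(st())
bot.grip(.70,25); print(st())
bot.grip(.64); print(st())
m=imaging.camera_model("wrist"); im=imaging.capture("wrist")
np.save("m.npy",m,allow_pickle=True)
cv2.imwrite("pics/w2.png",cv2.resize(im,(800,600),interpolation=cv2.INTER_CUBIC))
```

```text
False
[('t', 4.9083), ('tcp_pos', array([ 539.88, -285.01,    4.72])), ('opening', 0.9992900634069913), ('gripper_force', 0.0), ('contact_force', array([0.51, 0.26, 0.04]))]
[('t', 5.2917), ('tcp_pos', array([ 539.94, -285.17,    5.08])), ('opening', 0.7046246777451566), ('gripper_force', 9.680757739115506), ('contact_force', array([0.14, 0.  , 6.33]))]
[('t', 5.525), ('tcp_pos', array([ 540.41, -285.59,    5.82])), ('opening', 0.6422975585020994), ('gripper_force', 12.027964493609034), ('contact_force', array([-2.42, -0.28,  9.86]))]
```

View pics/w2.png

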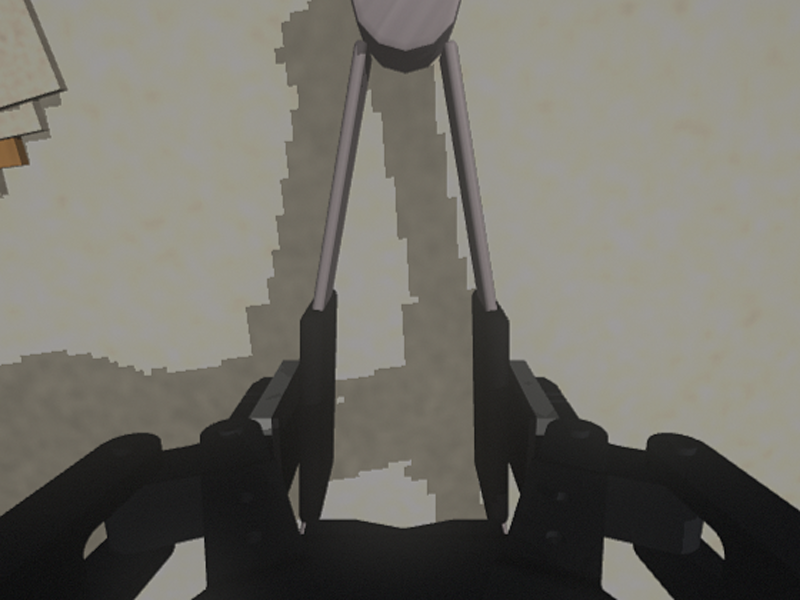

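The tongs are gripped evenly at the scales, with the pads at about (285,395) and (530,395). Next I'll lift and pre-position above the pastry.

Run:
```python
from h import *
np.set_printoptions(precision=2,suppress=True)
y=np.pi-.054
bot.movel([540,-285,120],max_speed=80)
s=bot.get_state(); print(s["gripper_force"],s["opening"],s["contact_force"],s["wrist_torque"])
p=np.array([584,62]); d=np.array([np.cos(.054),-np.sin(.054)]); g=p-100*d
bot.movel([*g,120],max_speed=160)
s=bot.get_state(); print(s["t"],s["tcp_pos"],s["contact_force"],s["opening"])
a=imaging.capture("top"); b=imaging.capture("scene")
A=cv2.resize(a[120:270,200:350],(600,600),interpolation=cv2.INTER_CUBIC)
B=cv2.resize(b[150:300,180:330],(600,600),interpolation=cv2.INTER_CUBIC)
cv2.imwrite("pics/a3.png",A); cv2.imwrite("pics/b3.png",B)
```

```text
8.981241455767304 0.6433577873075434 [-0.73  0.46 -0.83] [-0.02 -0.02  0.02]
9.5583 [484.3   66.9  119.97] [ 0.31 -0.49 -1.64] 0.644183006357816
```

View pics/a3.png

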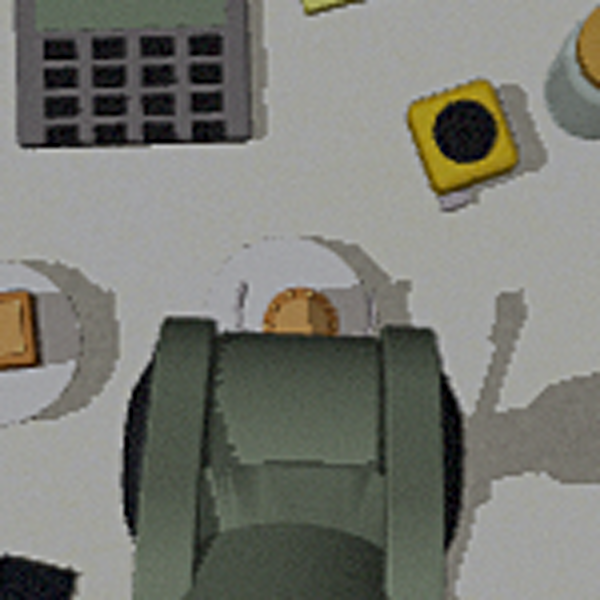

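View pics/b3.png

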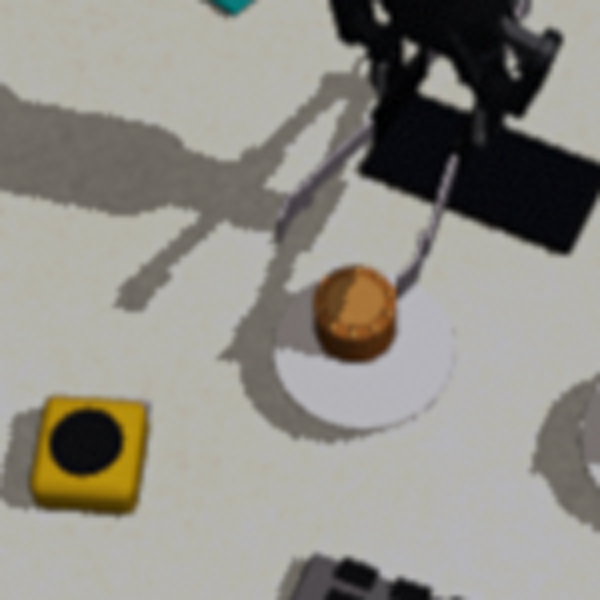

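In the top crop the pastry disc is at col 301 with its far edge at row 287, and the plates are at cols 242 and 370. In the scene crop the pastry top is centred near (355,302), and the plates are at (285,220) and (410,275).

Run:
```python
from h import *
np.set_printoptions(precision=1,suppress=True)
m=imaging.camera_model("top"); c=lambda l,o:np.array(l)/4+o
o=np.array([200,120])
print("far edge, z62",px2w(m,c([[301,287]],o),62)); print("L/R edge",px2w(m,c([[262,318],[340,318]],o),62))
print("plates far ends z~130",px2w(m,c([[242,285],[370,292]],o),130))
print("earlier top0 px",px2w(m,np.array([[393,288]])*.7,62))
m=imaging.camera_model("scene"); o=np.array([180,150])
print("top ctr",px2w(m,c([[355,302]],o),62)); print("plates ",px2w(m,c([[285,218],[411,270]],o),129))
print("bottom plate ends",px2w(m,c([[281,240],[406,297]],o),117))
```

```text
far edge, z62 [[612.8  63.3  62. ]]
L/R edge [[591.9  87.9  62. ]
 [593.3  37.7  62. ]]
plates far ends z~130 [[603.2  99.3 130. ]
 [601.2  22.1 130. ]]
earlier top0 px [[587.2  63.   62. ]]
top ctr [[589.7  62.9  62. ]]
plates  [[591.6  20.9 129. ]
 [592.1  99.5 129. ]]
bottom plate ends [[599.2  21.7 117. ]
 [602.7 101.5 117. ]]
```

Run:
```python
from h import *
np.set_printoptions(precision=2,suppress=True)
def st():
    s=bot.get_state(); print([(k,np.round(s[k],2)) for k in("t","tcp_pos","opening","gripper_force","contact_force","wrist_torque")])
bot.movel([488.3,69,120],max_speed=60)
hit=bot.movel([488.3,69,41],max_speed=60,threshold=6); print(hit); st()
if not hit:
    for o in(.56,.50):bot.grip(o,25); st()
    bot.grip(.40,30); st()
b=imaging.capture("scene")
cv2.imwrite("pics/b4.png",cv2.resize(b[150:300,180:330],(600,600),interpolation=cv2.INTER_CUBIC))
```

```text
False
[('t', np.float64(11.38)), ('tcp_pos', array([488.66,  69.  ,  41.36])), ('opening', np.float64(0.64)), ('gripper_force', np.float64(8.99)), ('contact_force', array([ 0.58, -0.23, -1.37])), ('wrist_torque', array([ 0.04, -0.  ,  0.02]))]
[('t', np.float64(11.62)), ('tcp_pos', array([488.47,  68.99,  41.22])), ('opening', np.float64(0.57)), ('gripper_force', np.float64(9.87)), ('contact_force', array([-0.3 , -0.09, -1.67])), ('wrist_torque', array([-0.06, -0.  ,  0.04]))]
[('t', np.float64(11.84)), ('tcp_pos', array([488.3 ,  69.02,  41.03])), ('opening', np.float64(0.5)), ('gripper_force', np.float64(11.65)), ('contact_force', array([ 1.13,  0.03, -1.3 ])), ('wrist_torque', array([0.03, 0.02, 0.02]))]
[('t', np.float64(12.06)), ('tcp_pos', array([488.32,  69.01,  41.05])), ('opening', np.float64(0.47)), ('gripper_force', np.float64(32.66)), ('contact_force', array([ 0.01, -0.35, -1.55])), ('wrist_torque', array([-0.01,  0.04, -0.03]))]
```

View pics/b4.png

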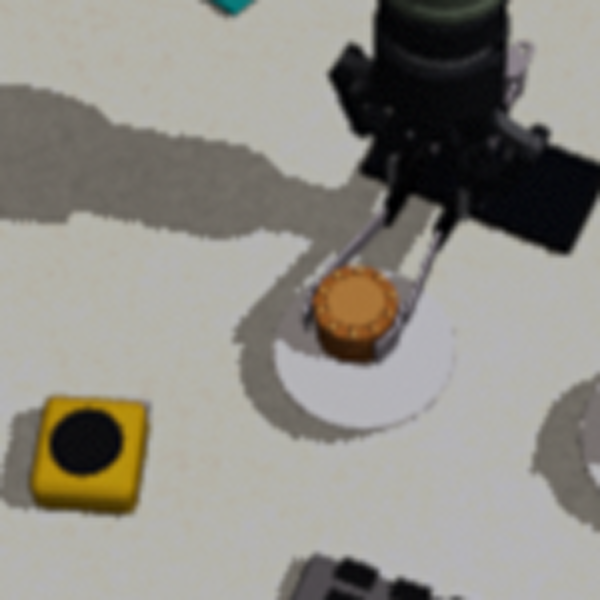

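The plates have closed on the round pastry at (355,310), and the grip width of about 40 mm matches the value expected on the pastry. Now I'll lift.

Run:
```python
from h import *
np.set_printoptions(precision=2,suppress=True)
bot.movel([488.3,69,61],max_speed=30); bot.movel([488.3,69,181],max_speed=70); bot.dwell(.8)
s=bot.get_state(); print([(k,np.round(s[k],2)) for k in("t","tcp_pos","opening","gripper_force","contact_force","wrist_torque")])
b=imaging.capture("scene")
cv2.imwrite("pics/b5.png",cv2.resize(b[100:310,150:430],(800,600),interpolation=cv2.INTER_CUBIC))
```

```text
[('t', np.float64(15.59)), ('tcp_pos', array([488.3 ,  68.99, 181.01])), ('opening', np.float64(0.48)), ('gripper_force', np.float64(32.56)), ('contact_force', array([ 0.43,  0.44, -1.84])), ('wrist_torque', array([-0.  ,  0.01, -0.02]))]
```

View pics/b5.png

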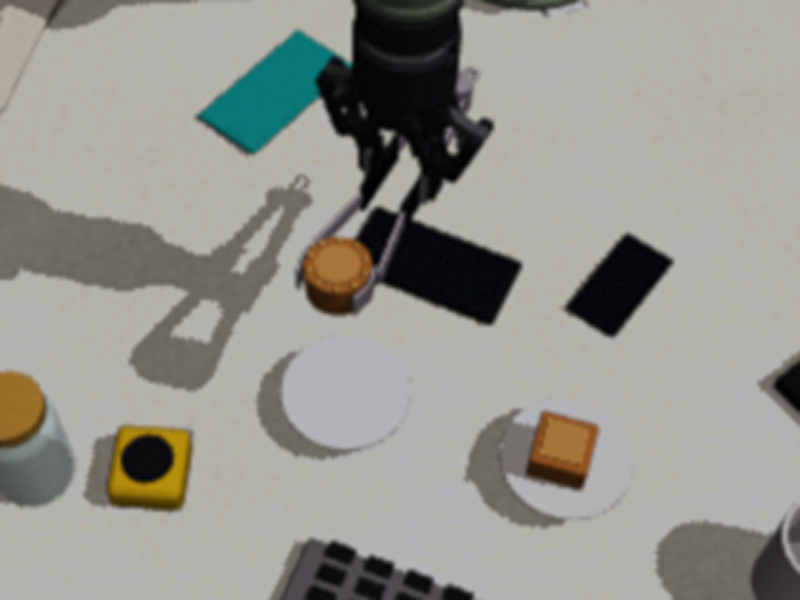

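The round pastry at (338,275) is held level in the tongs about 14 cm above its empty stand, and nothing else has moved.

```bash
python3 -c "
from bench import bot
print(bot.sign_off())"
```

```text
the job is handed in; nothing more can be done
None
```

The round pastry is held still in the tongs about 14 cm above its stand, nothing else on the desk appears to have moved, and the job was handed in at about 16 s.

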